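# Point-and-confirm check before heating a sample

### The job

Do the pointing check before a heating run: point down with the fingertips at the stopper of the red-stoppered flask, two or three centimetres above it, and stay there for two seconds, then point in the same way at the middle of the heating block's open well for two seconds. Only then switch the power on by pushing the red-knobbed lever fully over, away from the control box's dark front panel, and draw the hand back. Do not touch the flasks or the heater, do not point at the other flasks, and leave everything else where it stands.

Things in the scene. Friction and masses are not known exactly. Their poses are not given: they have to be found in the camera images.
- flask_red: Conical glass laboratory flask with a red stopper, the sample to be confirmed; 82 mm wide at the foot, neck 32 mm wide, 140 mm high to the top of the stopper. Loose, 0.22 kg, stands upright. Origin: centre of the underside, z up.
- flask_red_top (a point): Centre of the flat top of the red stopper (36 mm wide), 140 mm above the table.
- flask_blue: Conical glass laboratory flask with a blue stopper, not wanted; 82 mm wide at the foot, neck 32 mm wide, 140 mm high to the top of the stopper. Loose, 0.22 kg, stands upright. Origin: centre of the underside, z up.
- flask_blue_top (a point): Centre of the flat top of the blue stopper (36 mm wide), 140 mm above the table.
- flask_yellow: Conical glass laboratory flask with a yellow stopper, not wanted; 82 mm wide at the foot, neck 32 mm wide, 140 mm high to the top of the stopper. Loose, 0.22 kg, stands upright. Origin: centre of the underside, z up.
- flask_yellow_top (a point): Centre of the flat top of the yellow stopper (36 mm wide), 140 mm above the table.
- heater: Fixed white hotplate, 200 (x) x 160 (y) x 75 mm high, with a 140 mm dark round plate to 85 mm height and on it a round aluminium heating block, 110 mm across, whose top rim is 130 mm above the table; the block has an open round well 82 mm wide and 35 mm deep. Origin: centre of the underside, x away from the front panel, z up.
- well (a point): Centre of the mouth of the heating block's well, level with its rim, 130 mm above the table, on the heater's vertical axis. Nothing is inside the well.
- controller: Fixed blue control box, 170 (x) x 130 (y) x 55 mm high, dark front panel on its -x side; a grey lever base 70 x 50 x 25 mm sits on the middle of its top and carries the power lever. Origin: centre of the underside, z up; x is the direction in which the lever is pushed to switch on (away from the front panel).
- power_tip (a point): Centre of the power lever's red ball knob (26 mm across). The lever is a thin steel rod (10 mm) that turns about an axis along the controller's y, 77 mm above the table over the controller's origin; the knob's centre is 70 mm from this axis. At both ends of its swing the knob's centre is 138 mm above the table and 34 mm to the controller's -x side (off) or +x side (on); in mid-swing 147 mm high.
- power (a joint): Angle of the power lever, rad: 0 = off, leaning to the controller's -x side; 1.0 = fully on, against its stop on the +x side. It has friction only, about 1 N at the knob, and stays where it is left.
- beaker: Loose glass beaker, 70 mm wide, 90 mm high, bystander. Origin: centre of the underside.
- jar: Loose amber jar with a black cap, 64 mm wide, 90 mm high, bystander. Origin: centre of the underside.
- wash_bottle: Loose white bottle with an orange cap, 64 mm wide, 150 mm high, bystander. Origin: centre of the underside.
- cork_ring: Loose cork ring (flask stand), 100 mm wide, 25 mm high, bystander. Origin: centre of the underside.
- stopper: Loose spare black rubber stopper, 32 mm wide, 28 mm high, bystander. Origin: centre of the underside.
Things that resemble listed ones, but are neither listed nor needed, are in the scene too. Several things have the shape of the controller; the one meant has the colours described above.

How it is judged:
By the outcome, as a careful person would: the job done as asked, in the order asked, and still so for the second after the job is handed in, with the robot touching nothing.
It also fails if it takes over 51 s, if anything falls off the work surface, if the arm or the gripper's body presses on something with over 40 N, if the wrist force passes 120 N, or if a joint passes its speed limit or range.

### The arm

A 6-joint arm with a two-finger parallel gripper is mounted at the origin on the work surface. World frame = base frame: x ahead of the robot, y to its left, z up, the work surface at z = 0. Lengths are in m, angles in degrees, forces in N, time in s.
With the tool pointing down it reaches from about 0.275 to 1 m from the base axis. Payload 8.4 kg.
Tool frame: the origin (TCP) lies at the very end of the fingers, on their centre line; the grasp point (between the pads) lies 19 mm behind it (grip_depth is the distance from the TCP to the grasp point, in m); x points along the fingers, z is the direction in which the jaws open and shut, and the axes are right-handed (so a half turn about x gives the same grasp; the last joint's range is limited). The gripper opens to 85 mm and grips with 20 to 120 N. Pads are 22 mm wide; open, the fingers measure 114 mm over their backs; the gripper's body (76 mm by 85 mm) begins 54 mm behind the grasp point. The pads swing forward as they close: fully open they stand 13 mm farther back than shut.
Start: joints at [-67.002, 20.225, 93.587, -0, 66.188, -0.138], TCP at [0.246, -0.575, 0.231] pointing down, gripper open.
Joint ranges: [-150.9, 150.9], [-52.94, 120.26], [3.33, 152.33], [-74.26, 254.26], [0, 154.13], [-172.89, 172.89]. Speed limits (degrees/s): [127.2, 127.2, 159.86, 180, 180, 180].

### API

Orientations are given as a 3x3 rotation matrix whose columns are the frame's x, y, z axes.
In Python, from plant import * gives the robot as it stands.
- The arm moves only by the tool send_rows, never from a script. Its argument "deltas" is a list of rows, each a list of 5 numbers: the opening, from 0 (shut) to 1 (fully open), then the shift along the tool's x, y, z in cm, then the turn about the tool's x in degrees. In form: [[grip, x, y, z, twist], ...]. A call has 1 to 8 rows; each row shifts and turns the commanded pose from where the row before left it, along the tool's axes as they then stand; what a row does not reach is not made up. A row lasts 1/12 s, in which the tool goes at most 41.7 mm and 7.16 degrees, less where a joint would pass 70% of its speed; a pose out of reach is approached as far as the arm can. A call is refused whole if a number of a shift passes 4.17 or a number of a turn 7.16, either way. A call with a gripper value outside its range is refused whole. The fingers move at their own pace and stop on an object; the grip force is fixed at half the most. Time passes only in rows, so rows that do not move let the fingers close. It gives the time, the measured TCP pose, the force and the opening at its end, in the units of the state.
- get_state(): the state, without advancing time (a new reading comes with each control period).
- get_image(name): name is "scene" or "side" or "wrist"; returns a dict with "color" (400x640x3 uint8, red, green, blue), "K" (3x3 intrinsics, pixels), "extrinsics" (4x4, takes a point from world to camera coordinates). Camera axes: x right, y up, looking along -z (the intrinsics and any distortion apply to the point x, -y, -z); pixel columns grow to the right and rows downward; lengths in m; the calibration is good to about 2 mm. The wrist camera is an equidistant fisheye: a pixel r from the principal point sees the ray r / f radians off the axis. A picture is of the moment at which its call begins. There is no depth.
- finish_job(): hands the job in, once; it reports no verdict.
Trained networks look in a picture, given as the dict that the camera call returned (one of the last four; its "shot" number tells which), for a name from the list of things; names that differ only in an ending like _2 or _b are one class to them, and where a whole thing is asked for, a point or a joint stands for the part that bears it (a point fixed in the world has none). Each returns a list of dicts, best first, with "p" (0 to 1); they miss things now and then, are a little off and sometimes report something else, mostly with a low value. They report only what shows in the picture. A call takes as long as a camera call. They do not tell look-alikes from the thing itself.
- recognise(picture, query): "location" ([x, y, z] in m, in world coordinates, good to about 4 mm: the middle of the surface that is visible of it).
- cut_out(picture, query): "mask" (400x640 bool, what is visible of it).
The state is a dict: "time": time; "joint_positions": joint angles; "qvel": joint speeds; "joint_efforts": joint torques, N m; "position": TCP position; "tcp_rot": TCP orientation; "ft_force": force on the tool from outside, world axes, zero at the start; "wrist_torque": the same for the moment, N m; "width": finger opening in m.
Only numpy, scipy, OpenCV 4.12 (cv2) and the standard library are available. Lean on these libraries where they do the work, as an engineer would, in place of code of your own. Each camera call takes 0.05 s, during which the arm holds its last target. There are 200 camera calls.

## Working session

There is one attempt and no reset: what is moved stays moved. The work goes in short steps, Python scripts to look and compute and a tool call to move; the robot and the scene stay as the last step left them, time stands still between calls to the robot, and variables do not carry over. Pictures are saved under pics/ and viewed, about 8 in all and at most 12, crops included, and the job is handed in when it is done.

Besides the shell and the picture viewer there is one more tool, called after "Call:" by a JSON object that holds its "method" and its "body". send_rows: Moves the arm, as the interface text tells. Its arguments: {"type":"object","properties":{"deltas":{"type":"array"}},"required":["deltas"]}

```bash
mkdir -p pics; cat > h.py <<'E'
from plant import *
import numpy as np, cv2
def save(im,n): cv2.imwrite('pics/'+n+'.png',im['color'][:,:,::-1])
E
python3 - <<'E'
from h import *
s=get_state();print(s['time'],s['position'],np.round(s['tcp_rot'],3),s['width'])
for c in ['scene','side']:
    im=get_image(c);save(im,c+'1')
    print(c,np.round(im['K'],1).tolist(),np.round(im['extrinsics'],3).tolist())
    for q in ['flask_red','flask_red_top','flask_blue_top','flask_yellow_top','heater','well','controller','power_tip','wash_bottle','beaker','jar']:
        print(q,[(np.round(d['location'],3).tolist(),round(d['p'],2)) for d in recognise(im,q)][:5])
E
```

```text
0.0 [ 0.24538861 -0.57428881  0.23053263] [[-0.001  0.92   0.393]
 [ 0.001  0.393 -0.92 ]
 [-1.    -0.    -0.001]] 0.08462169761010671
scene [[370.9, 0.0, 322.8], [0.0, 370.9, 195.5], [0.0, 0.0, 1.0]] [[0.529, 0.848, -0.006, -0.177], [-0.576, 0.364, 0.732, 0.233], [0.623, -0.384, 0.681, -1.463], [0.0, 0.0, 0.0, 1.0]]
flask_red [([0.541, 0.21, 0.053], 0.81)]
flask_red_top [([0.548, 0.21, 0.051], 0.73), ([0.726, 0.304, 0.026], 0.17)]
flask_blue_top [([0.555, 0.094, 0.053], 0.8)]
flask_yellow_top [([0.525, 0.339, 0.056], 0.66)]
heater [([0.604, -0.104, 0.076], 0.59)]
well [([0.599, -0.105, 0.072], 0.78)]
controller [([0.513, -0.373, 0.055], 0.92), ([0.262, -0.293, 0.056], 0.62)]
power_tip [([0.206, -0.288, 0.134], 0.61), ([0.275, -0.555, 0.134], 0.43)]
wash_bottle [([0.6, -0.103, 0.072], 0.67), ([0.766, -0.279, 0.092], 0.59)]
beaker [([0.737, 0.105, 0.061], 0.93)]
jar [([0.752, -0.04, 0.068], 0.66)]
side [[428.5, 0.0, 324.2], [0.0, 428.5, 193.7], [0.0, 0.0, 1.0]] [[-0.869, -0.496, 0.002, 0.412], [0.248, -0.432, 0.867, -0.278], [-0.429, 0.754, 0.498, -1.012], [0.0, 0.0, 0.0, 1.0]]
flask_red [([0.518, 0.235, 0.048], 0.56)]
flask_red_top [([0.518, 0.243, 0.055], 0.89)]
flask_blue_top [([0.532, 0.127, 0.054], 0.78)]
flask_yellow_top [([0.494, 0.372, 0.055], 0.66)]
heater [([0.525, -0.033, 0.073], 0.88), ([0.723, -0.006, 0.056], 0.19)]
well [([0.529, -0.03, 0.077], 0.73)]
controller [([0.281, -0.218, 0.041], 0.89), ([0.355, -0.482, 0.053], 0.83), ([0.458, -0.332, 0.056], 0.77)]
power_tip [([0.451, -0.361, 0.137], 0.57)]
wash_bottle [([0.739, -0.249, 0.08], 0.84), ([0.716, 0.32, 0.024], 0.38)]
beaker [([0.719, 0.132, 0.067], 0.77)]
jar [([0.518, 0.242, 0.056], 0.7), ([0.723, -0.008, 0.056], 0.69), ([0.527, -0.031, 0.074], 0.31)]
```

View pics/scene1.png

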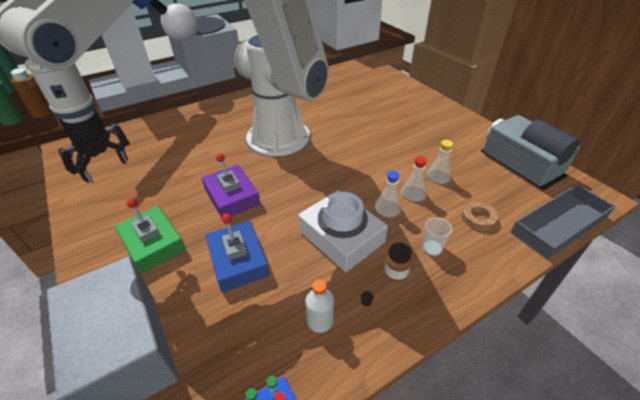

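View pics/side1.png

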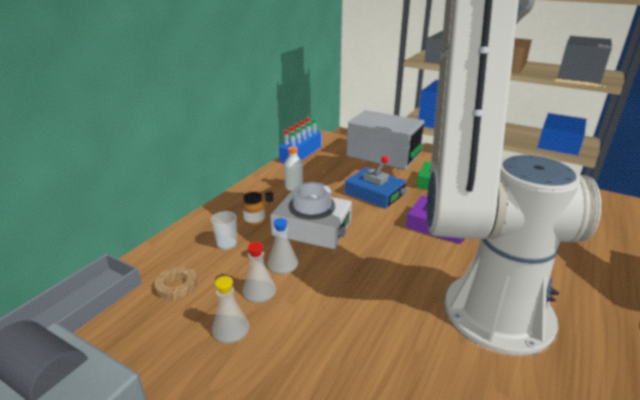

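The scene view shows the red stopper at (420,161), the well at (343,200), and the blue box at (237,255) with its knob at (226,218). The side view has them at (256,249), (312,190) and (376,186), with the knob at (385,159). The box's dark panel faces the robot. I'll fit poses to the silhouettes in both views.

```bash
cat >> h.py <<'E'
from scipy.optimize import minimize
def proj(im,P):
    P=np.atleast_2d(P);E=im['extrinsics'];c=P@E[:3,:3].T+E[:3,3];K=im['K']
    return np.c_[K[0,2]+K[0,0]*c[:,0]/-c[:,2],K[1,2]+K[1,1]*c[:,1]/c[:,2]]
def box(x,y,z0,z1): return np.array([[a*x/2,b*y/2,z] for a in(-1,1) for b in(-1,1) for z in(z0,z1)])
def ring(d,z): t=np.linspace(0,2*np.pi,40); return np.c_[d/2*np.cos(t),d/2*np.sin(t),0*t+z]
def sphere(c,d): 
    g=np.random.default_rng(0).normal(size=(200,3)); return c+d/2*g/np.linalg.norm(g,axis=1)[:,None]
CTRL=[box(.17,.13,0,.055),box(.07,.05,.055,.08),sphere(np.array([-.034,0,.138]),.026)]
HEAT=[box(.2,.16,0,.075),np.r_[ring(.14,.075),ring(.14,.085)],np.r_[ring(.11,.085),ring(.11,.13)]]
FLASK=[np.r_[ring(.082,0),ring(.036,.085)],np.r_[ring(.034,.08),ring(.036,.14)]]
def tf(p,P): c,s=np.cos(p[2]),np.sin(p[2]); return P@np.array([[c,-s,0],[s,c,0],[0,0,1]]).T+[p[0],p[1],0]
def sil(im,parts,p):
    m=np.zeros((400*4,640*4),np.uint8)
    for P in parts:
        h=cv2.convexHull(((proj(im,tf(p,P))+.5)*4).astype(np.float32)).round().astype(np.int32)
        cv2.fillConvexPoly(m,h,1)
    return cv2.resize(m.astype(np.float32),(640,400),interpolation=cv2.INTER_AREA)
def fit(ims,masks,parts,p0,yaw=True):
    def f(q):
        p=[q[0]/100,q[1]/100,q[2]/20 if yaw else 0]
        r=0
        for im,m in zip(ims,masks):
            s=sil(im,parts,p); r+=1-np.minimum(s,m).sum()/np.maximum(s,m).sum()
        return r
    x0=np.array([p0[0]*100,p0[1]*100,p0[2]*20]);S=np.vstack([x0]+[x0+2*np.eye(3)[i] for i in range(3)])
    r=minimize(f,x0,method='Nelder-Mead',options=dict(initial_simplex=S,xatol=.01,fatol=1e-4,maxiter=150))
    r=minimize(f,r.x,method='Nelder-Mead',options=dict(initial_simplex=r.x+np.vstack([np.zeros(3),np.eye(3)]),xatol=.01,fatol=1e-4))
    return np.r_[r.x[:2]/100,r.x[2]/20],r.fun
def pick(im,q,near):
    ds=cut_out(im,q); best=None
    for d in ds:
        ys,xs=np.nonzero(d['mask'])
        e=np.hypot(xs.mean()-near[0],ys.mean()-near[1])
        if best is None or e<best[0]: best=(e,d['mask'])
    return best
E
python3 - <<'E'
from h import *
A=get_image('scene');B=get_image('side')
near={'flask_red':((416,182),(258,274)),'heater':((343,228),(312,213)),'controller':((237,255),(376,186))}
mods={'flask_red':(FLASK,(.53,.22,0),False),'heater':(HEAT,(.57,-.07,-.2),True),'controller':(CTRL,(.49,-.35,-.3),True)}
vis={}
for q in near:
    a=pick(A,q,near[q][0]);b=pick(B,q,near[q][1]);print(q,a[0],b[0],a[1].sum(),b[1].sum())
    parts,p0,y=mods[q]
    for yy in ([p0[2],p0[2]+.6,p0[2]-.6] if y else [0]):
        p,f=fit([A,B],[a[1],b[1]],parts,(*p0[:2],yy),y);print(np.round(p,4),round(f,3))
# stopper tri
for nm,pa,pb,zt in [('redstop',(420,161),(256,249),.13),('knob',(226,218),(385,159),.138)]:
    uv=[]
    for im,c in((A,pa),(B,pb)):
        i=im['color'].astype(int);m=(i[...,0]>1.6*i[...,1]+20)&(i[...,0]>1.6*i[...,2]+20)
        ys,xs=np.nonzero(m);k=np.hypot(xs-c[0],ys-c[1])<14;uv.append((xs[k].mean(),ys[k].mean()));print(nm,k.sum(),uv[-1])
    g=lambda X:sum(((proj(im,X)[0]-u)**2).sum() for im,u in zip((A,B),uv))
    r=minimize(g,[.5,0,.13],method='Nelder-Mead',options=dict(xatol=1e-5,fatol=1e-5,maxiter=2000));print(np.round(r.x,4),r.fun)
np.savez('ab.npz',a=A['color'],b=B['color'])
E
```

```text
flask_red 0.9976256673892347 1.840364850047686 766 1231
[0.5328 0.2243 0.0543] 0.161
heater 0.4792690896870608 3.2380879949429335 4329 3511
[ 0.5612 -0.0805  0.1665] 0.189
[ 0.5618 -0.08    0.1846] 0.19
[ 0.5624 -0.0805  0.1758] 0.188
controller 0.847529127370905 0.31365638314897804 3173 1746
[ 0.483  -0.3686 -0.1576] 0.136
[ 0.482  -0.3676 -0.155 ] 0.135
[ 0.4833 -0.3682 -0.1482] 0.135
redstop 107 (np.float64(420.22429906542055), np.float64(160.70093457943926))
redstop 200 (np.float64(255.125), np.float64(248.11))
[0.5327 0.2259 0.1331] 0.00019378749038486228
knob 78 (np.float64(226.34615384615384), np.float64(217.87179487179486))
knob 41 (np.float64(384.7560975609756), np.float64(159.0))
[ 0.4531 -0.363   0.1413] 0.0008470153262502106
```

Both methods agree:

| Point | Position (m) | Check |
|---|---|---|
| Red flask | (0.533, 0.225) | |
| Well | (0.5615, -0.080) | |
| Box | (0.483, -0.368), yaw -8.7° | knob predicted (0.449, -0.363), triangulated (0.453, -0.363) |

I'll go to a point on the robot side of the red flask, staying high.

Call:
{"method": "send_rows", "body": {"deltas": [[0,-2,0,0,0],[0,-2,0.5,-0.7,0],[0,0,1.4,-2.0,0],[0,0,1.95,-2.72,0],[0,0,1.95,-2.72,0],[0,0,1.95,-2.72,0],[0,0,1.95,-2.72,0],[0,0,1.95,-2.72,0]]}}

```text
time: 2.27
position: [0.2887, -0.3776, 0.2713]
tcp_rot: [[0.0, 0.92, 0.393], [-0.0, 0.393, -0.92], [-1.0, 0.0, 0.0]]
ft_force: [0.9, 0.0, -0.2]
width: 0.0002
```

Call:
{"method": "send_rows", "body": {"deltas": [[0,0,1.95,-2.72,0],[0,0,1.95,-2.72,0],[0,0,1.95,-2.72,0],[0,0,1.95,-2.72,0],[0,0,1.95,-2.72,0],[0,0,1.95,-2.72,0],[0,0,1.95,-2.72,0],[0,0,1.95,-2.72,0]]}}

```text
time: 2.93
position: [0.3466, -0.1162, 0.2716]
tcp_rot: [[0.001, 0.92, 0.393], [-0.0, 0.393, -0.92], [-1.0, 0.001, 0.001]]
ft_force: [1.0, 0.4, -0.0]
width: -0.0002
```

Call:
{"method": "send_rows", "body": {"deltas": [[0,0,1.95,-2.72,0],[0,0,1.95,-2.72,0],[0,0,1.95,-2.72,0],[0,0,1.95,-2.72,0],[0,0,1.95,-2.72,0],[0,0,1.95,-2.72,0],[0,0,1.95,-2.72,0],[0,0,1.95,-2.72,0]]}}

```text
time: 3.6
position: [0.4046, 0.1456, 0.2715]
tcp_rot: [[0.001, 0.919, 0.393], [0.0, 0.393, -0.919], [-1.0, 0.001, 0.0]]
ft_force: [0.8, 0.1, -0.3]
width: -0.0001
```

```bash
cat >> h.py <<'E'
def go(t):
    s=get_state();R=s['tcp_rot'];p=s['position']
    print('t',s['time'],'p',np.round(p,4),'y',np.round(R[:,1],3),'z',np.round(R[:,2],3),'F',np.round(s['ft_force'],1),'w',round(s['width'],3),'d tool cm',np.round(R.T@(np.array(t)-p)*100,2))
E
python3 - <<'E'
from h import *
W=get_image('wrist');save(W,'w1');go([.533,.225,.165])
E=W['extrinsics'];K=W['K']
for P in [[.533,.225,.14],[.5615,-.08,.13]]:
    c=E[:3,:3]@P+E[:3,3];v=np.array([c[0],-c[1],-c[2]]);th=np.arctan2(np.hypot(v[0],v[1]),v[2]);u=v[:2]/np.hypot(v[0],v[1])*th*K[0,0]+K[:2,2];print(u)
E
```

```text
t 3.65 p [0.4063 0.1501 0.2718] y [0.919 0.393 0.003] z [ 0.393 -0.919 -0.003] F [2.1 2.  0.9] w 0.0 d tool cm [10.74 14.55 -1.87]
[291.73698589  26.98374662]
[553.35373361 144.09924864]
```

View pics/w1.png

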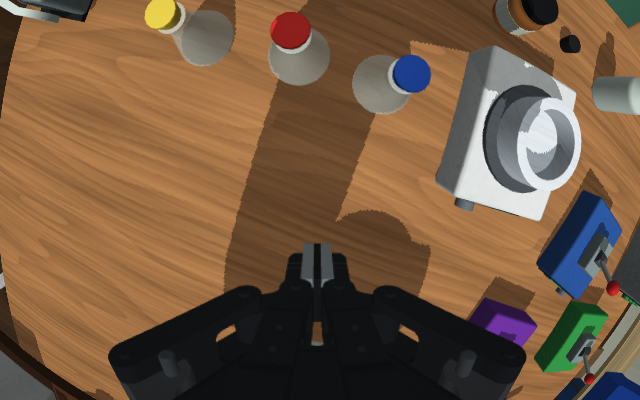

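The wrist view shows the red stopper at (291,31), predicted (292,27), and the well mouth at about (549,142), predicted (553,144). The estimates hold, so I'll approach above the red stopper.

Call:
{"method": "send_rows", "body": {"deltas": [[0,0,2.5,-0.4,0],[0,0,3.0,-0.4,0],[0,0,3.0,-0.4,0],[0,0,3.0,-0.4,0],[0,0,2.0,-0.2,0],[0,2,0.7,0,0],[0,2.5,0,0,0],[0,1.5,0,0,0]]}}

```text
time: 4.32
position: [0.5278, 0.216, 0.2091]
tcp_rot: [[-0.002, 0.92, 0.393], [-0.001, 0.393, -0.92], [-1.0, -0.002, -0.0]]
ft_force: [-1.4, 0.1, -1.5]
width: 0.0004
```

```bash
python3 - <<'E'
from h import *
W=get_image('wrist');save(W,'w2');go([.533,.225,.165])
m=lambda i:(i[...,0]>1.6*i[...,1]+20)&(i[...,0]>1.6*i[...,2]+20)
E=W['extrinsics'];K=W['K']
def fp(P):
    c=E[:3,:3]@P+E[:3,3];v=np.array([c[0],-c[1],-c[2]]);n=np.hypot(v[0],v[1]);return v[:2]/n*np.arctan2(n,v[2])*K[0,0]+K[:2,2]
im=W['color'].copy()
for t in np.linspace(0,2*np.pi,60): 
    u=fp(np.array([.533+.018*np.cos(t),.225+.018*np.sin(t),.14]));cv2.circle(im,tuple(int(round(x)) for x in u),0,(0,255,0),-1)
for t in np.linspace(0,2*np.pi,120): 
    u=fp(np.array([.5615+.041*np.cos(t),-.08+.041*np.sin(t),.13]));cv2.circle(im,tuple(int(round(x)) for x in u),0,(0,255,0),-1)
W2=dict(color=im);save(W2,'w2')
E
```

```text
t 4.3667 p [0.5262 0.2153 0.2067] y [ 0.92   0.393 -0.006] z [ 0.393 -0.92  -0.   ] F [-2.  -0.1 -2.3] w 0.0 d tool cm [ 4.16  1.03 -0.63]
```

View pics/w2.png

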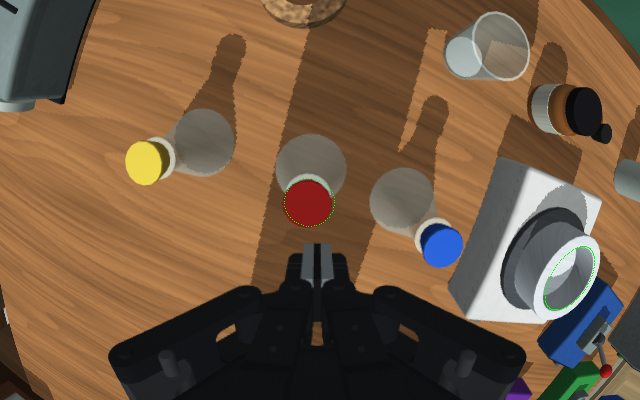

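The projected outlines lie on the stopper (308,203) and the well mouth (569,278), so I'll settle and hold.

Call:
{"method": "send_rows", "body": {"deltas": [[0,0.5,0.5,-0.3,0],[0,1.2,0.5,-0.3,0],[0,1.2,0,0,0],[0,0.8,0,0,0],[0,0.3,0,0,0],[0,0,0,0,0],[0,0,0,0,0],[0,0,0,0,0]]}}

```text
time: 5.03
position: [0.5352, 0.2256, 0.1719]
tcp_rot: [[0.001, 0.92, 0.393], [0.0, 0.393, -0.92], [-1.0, 0.001, 0.0]]
ft_force: [-0.1, 0.1, 0.2]
width: 0.0004
```

```bash
python3 -c "
from h import *
go([.533,.225,.165])"
```

```text
t 5.0333 p [0.5352 0.2256 0.1719] y [0.92  0.393 0.001] z [ 0.393 -0.92   0.   ] F [-0.1  0.1  0.2] w 0.0 d tool cm [ 0.69 -0.23 -0.03]
```

Call:
{"method": "send_rows", "body": {"deltas": [[0,0.4,-0.2,0,0],[0,0.3,0,0,0],[0,0,0,0,0],[0,0,0,0,0],[0,0,0,0,0],[0,0,0,0,0],[0,0,0,0,0],[0,0,0,0,0]]}}

```text
time: 5.7
position: [0.5332, 0.2248, 0.1644]
tcp_rot: [[0.0, 0.92, 0.393], [0.0, 0.393, -0.92], [-1.0, 0.0, -0.0]]
ft_force: [-0.4, 0.7, -0.1]
width: -0.0001
```

Call:
{"method": "send_rows", "body": {"deltas": [[0,0,0,0,0],[0,0,0,0,0],[0,0,0,0,0],[0,0,0,0,0],[0,0,0,0,0],[0,0,0,0,0],[0,0,0,0,0],[0,0,0,0,0]]}}

```text
time: 6.37
position: [0.5331, 0.2247, 0.1643]
tcp_rot: [[-0.0, 0.92, 0.393], [0.0, 0.393, -0.92], [-1.0, -0.0, -0.0]]
ft_force: [0.9, 0.5, -0.2]
width: -0.0003
```

Call:
{"method": "send_rows", "body": {"deltas": [[0,0,0,0,0],[0,0,0,0,0],[0,0,0,0,0],[0,0,0,0,0],[0,0,0,0,0],[0,0,0,0,0],[0,0,0,0,0],[0,0,0,0,0]]}}

```text
time: 7.03
position: [0.5331, 0.2247, 0.1643]
tcp_rot: [[-0.0, 0.92, 0.393], [0.0, 0.393, -0.92], [-1.0, 0.0, -0.0]]
ft_force: [0.4, 0.5, 1.1]
width: -0.0002
```

Call:
{"method": "send_rows", "body": {"deltas": [[0,0,0,0,0],[0,0,0,0,0],[0,0,0,0,0],[0,0,0,0,0],[0,0,0,0,0],[0,0,0,0,0],[0,0,0,0,0],[0,0,0,0,0]]}}

```text
time: 7.7
position: [0.5331, 0.2247, 0.1643]
tcp_rot: [[-0.0, 0.92, 0.393], [-0.0, 0.393, -0.92], [-1.0, -0.0, -0.0]]
ft_force: [-0.2, -0.3, -0.6]
width: -0.0001
```

```bash
python3 -c "
from h import *
go([.533,.225,.165]); go([.42,.2,.26]); go([.42,-.08,.26]); go([.5615,-.08,.23])"
```

```text
t 7.7 p [0.5331 0.2247 0.1643] y [ 0.92   0.393 -0.   ] z [ 0.393 -0.92  -0.   ] F [-0.2 -0.3 -0.6] w -0.0 d tool cm [-0.07  0.   -0.03]
t 7.7 p [0.5331 0.2247 0.1643] y [ 0.92   0.393 -0.   ] z [ 0.393 -0.92  -0.   ] F [-0.2 -0.3 -0.6] w -0.0 d tool cm [ -9.57 -11.37  -2.17]
t 7.7 p [0.5331 0.2247 0.1643] y [ 0.92   0.393 -0.   ] z [ 0.393 -0.92  -0.   ] F [-0.2 -0.3 -0.6] w -0.0 d tool cm [ -9.57 -22.37  23.58]
t 7.7 p [0.5331 0.2247 0.1643] y [ 0.92   0.393 -0.   ] z [ 0.393 -0.92  -0.   ] F [-0.2 -0.3 -0.6] w -0.0 d tool cm [-6.57 -9.36 29.14]
```

Call:
{"method": "send_rows", "body": {"deltas": [[0,0,0,0,0],[0,0,0,0,0],[0,0,0,0,0],[0,-3.2,0,0,0],[0,-3.2,0,0,0],[0,-3.2,0,0,0],[0,0,-2.3,-0.4,0],[0,0,-3.1,-0.6,0]]}}

```text
time: 8.37
position: [0.4817, 0.2134, 0.2625]
tcp_rot: [[0.005, 0.92, 0.392], [0.002, 0.392, -0.92], [-1.0, 0.005, 0.0]]
ft_force: [-0.6, 0.4, -1.0]
width: -0.0
```

Call:
{"method": "send_rows", "body": {"deltas": [[0,0,-3.1,-0.6,0],[0,0,-2.9,-0.6,0],[0,0,-1.3,3.1,0],[0,0,-1.4,3.2,0],[0,0,-1.4,3.2,0],[0,0,-1.4,3.2,0],[0,0,-1.4,3.2,0],[0,0,-1.4,3.2,0]]}}

```text
time: 9.03
position: [0.4179, -0.0096, 0.2606]
tcp_rot: [[0.001, 0.919, 0.393], [-0.0, 0.393, -0.919], [-1.0, 0.001, 0.0]]
ft_force: [0.7, -0.6, -0.0]
width: -0.0001
```

Call:
{"method": "send_rows", "body": {"deltas": [[0,0,-1.4,3.2,0],[0,0,-1.3,3.4,0],[0,0,2.8,1.2,0],[0,0,2.8,1.2,0],[0,0,2.8,1.2,0],[0,0,2.6,1.1,0],[0,0,1.5,0.6,0],[0,0,0.5,0.2,0]]}}

```text
time: 9.7
position: [0.5629, -0.079, 0.26]
tcp_rot: [[0.001, 0.92, 0.393], [0.0, 0.393, -0.92], [-1.0, 0.001, 0.0]]
ft_force: [-0.2, -0.4, 0.4]
width: -0.0002
```

Call:
{"method": "send_rows", "body": {"deltas": [[0,1,0,0,0],[0,2.0,0,0,0],[0,2.0,0,0,0],[0,1.5,0,0,0],[0,1,0,0,0],[0,0,0,0,0],[0,0,0,0,0],[0,0,0,0,0]]}}

```text
time: 10.37
position: [0.5608, -0.079, 0.1862]
tcp_rot: [[0.001, 0.92, 0.393], [-0.0, 0.393, -0.92], [-1.0, 0.001, 0.001]]
ft_force: [0.0, 0.6, 0.0]
width: -0.0001
```

```bash
python3 - <<'E'
from h import *
W=get_image('wrist');go([.5615,-.08,.155])
E=W['extrinsics'];K=W['K']
def fp(P):
    c=E[:3,:3]@P+E[:3,3];v=np.array([c[0],-c[1],-c[2]]);n=np.hypot(v[0],v[1]);return v[:2]/n*np.arctan2(n,v[2])*K[0,0]+K[:2,2]
im=W['color'].copy()
for t in np.linspace(0,2*np.pi,100): 
  for r in(.041,.055):
    u=fp(np.array([.5615+r*np.cos(t),-.08+r*np.sin(t),.13]));cv2.circle(im,tuple(int(round(x)) for x in u),0,(0,255,0),-1)
for P in [[-.034,0,.138],[.034,0,.138],[-.085,-.065,.055],[-.085,.065,.055],[.085,-.065,.055],[.085,.065,.055]]:
    u=fp(tf([.483,-.368,-.152],np.array([P]))[0]);print(np.round(u));cv2.circle(im,tuple(int(round(x)) for x in u),1,(255,255,0),-1)
save(dict(color=im),'w3')
E
```

```text
t 10.4167 p [ 0.561  -0.079   0.1864] y [0.92  0.393 0.001] z [ 0.393 -0.92   0.001] F [-0.8 -0.2  1.3] w -0.0 d tool cm [ 3.14 -0.    0.11]
[504. 391.]
[546. 350.]
[480. 380.]
[422. 360.]
[558. 296.]
[511. 258.]
```

View pics/w3.png

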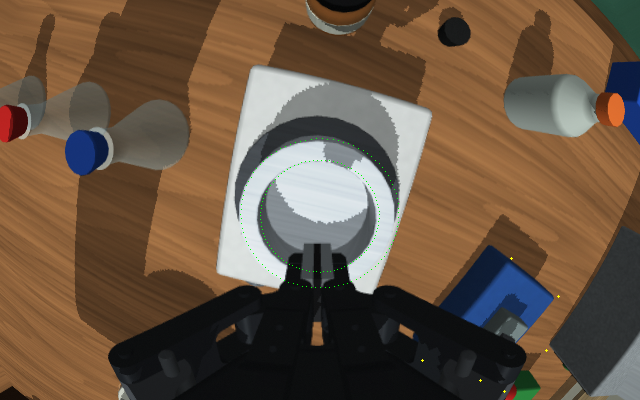

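The well outlines fit within about 2 mm: the mouth is centred at (318,215). The box's far top corners lie at about (511,260) and (554,297), as predicted. I'll descend and hold.

Call:
{"method": "send_rows", "body": {"deltas": [[0,1.0,0,0.1,0],[0,1.2,0,0,0],[0,0.7,0,0,0],[0,0.2,0,0,0],[0,0,0,0,0],[0,0,0,0,0],[0,0,0,0,0],[0,0,0,0,0]]}}

```text
time: 11.08
position: [0.5613, -0.0798, 0.1546]
tcp_rot: [[0.001, 0.92, 0.393], [-0.0, 0.393, -0.92], [-1.0, 0.001, 0.0]]
ft_force: [0.2, -1.7, 0.0]
width: 0.0003
```

Call:
{"method": "send_rows", "body": {"deltas": [[0,0,0,0,0],[0,0,0,0,0],[0,0,0,0,0],[0,0,0,0,0],[0,0,0,0,0],[0,0,0,0,0],[0,0,0,0,0],[0,0,0,0,0]]}}

```text
time: 11.75
position: [0.561, -0.0798, 0.1543]
tcp_rot: [[-0.0, 0.92, 0.393], [0.0, 0.393, -0.92], [-1.0, -0.0, -0.0]]
ft_force: [-1.0, -0.5, 0.3]
width: -0.0001
```

Call:
{"method": "send_rows", "body": {"deltas": [[0,0,0,0,0],[0,0,0,0,0],[0,0,0,0,0],[0,0,0,0,0],[0,0,0,0,0],[0,0,0,0,0],[0,0,0,0,0],[0,0,0,0,0]]}}

```text
time: 12.42
position: [0.561, -0.0798, 0.1543]
tcp_rot: [[0.0, 0.92, 0.393], [-0.0, 0.393, -0.92], [-1.0, 0.0, 0.0]]
ft_force: [0.3, 0.6, 0.1]
width: -0.0001
```

Call:
{"method": "send_rows", "body": {"deltas": [[0,0,0,0,0],[0,0,0,0,0],[0,0,0,0,0],[0,0,0,0,0],[0,0,0,0,0],[0,0,0,0,0],[0,0,0,0,0],[0,0,0,0,0]]}}

```text
time: 13.08
position: [0.561, -0.0798, 0.1543]
tcp_rot: [[-0.0, 0.92, 0.393], [0.0, 0.393, -0.92], [-1.0, -0.0, -0.0]]
ft_force: [1.2, 0.0, 0.2]
width: -0.0002
```

```bash
python3 - <<'E'
from h import *
go([.5615,-.08,.155])
P=tf([.483,-.368,-.152],np.array([[-.10,0,.25]]))[0];print(P);go(P)
E
```

```text
t 13.0833 p [ 0.561  -0.0798  0.1543] y [ 0.92   0.393 -0.   ] z [ 0.393 -0.92  -0.   ] F [1.2 0.  0.2] w -0.0 d tool cm [-0.07  0.04  0.04]
[ 0.38415298 -0.35285846  0.25      ]
t 13.0833 p [ 0.561  -0.0798  0.1543] y [ 0.92   0.393 -0.   ] z [ 0.393 -0.92  -0.   ] F [1.2 0.  0.2] w -0.0 d tool cm [ -9.57 -26.99  18.17]
```

Call:
{"method": "send_rows", "body": {"deltas": [[0,0,0,0,0],[0,0,0,0,0],[0,-3.2,0,0,0],[0,-3.2,0,0,0],[0,-3.2,0,0,0],[0,0,-2.7,1.82,0],[0,0,-2.7,1.82,0],[0,0,-2.7,1.82,0]]}}

```text
time: 13.75
position: [0.5077, -0.1624, 0.2511]
tcp_rot: [[0.001, 0.919, 0.394], [-0.001, 0.394, -0.919], [-1.0, 0.001, 0.001]]
ft_force: [-0.1, -0.2, -0.6]
width: -0.0
```

Call:
{"method": "send_rows", "body": {"deltas": [[0,0,-2.7,1.82,0],[0,0,-2.7,1.82,0],[0,0,-2.7,1.82,0],[0,0,-2.7,1.82,0],[0,0,-2.7,1.82,0],[0,0,-2.7,1.82,0],[0,0,-2.7,1.82,0],[0,0,0,0,6.4]]}}

```text
time: 14.42
position: [0.3816, -0.3571, 0.2504]
tcp_rot: [[-0.001, 0.957, 0.29], [-0.002, 0.29, -0.957], [-1.0, -0.001, 0.002]]
ft_force: [0.2, 0.8, 0.0]
width: 0.0
```

Call:
{"method": "send_rows", "body": {"deltas": [[0,0,0,0,6.4],[0,0,0,0,6.4],[0,0,0,0,6.4],[0,0,0,0,6.3],[0,0,0,0,0],[0,0,0,0,0],[0,0,0,0,0],[0,0,0,0,0]]}}

```text
time: 15.08
position: [0.3842, -0.3532, 0.2503]
tcp_rot: [[-0.0, 0.989, -0.15], [-0.0, -0.15, -0.989], [-1.0, -0.0, 0.0]]
ft_force: [0.1, -0.3, 0.2]
width: -0.0004
```

```bash
python3 - <<'E'
from h import *
W=get_image('wrist');go(tf([.483,-.368,-.152],np.array([[-.095,0,.12]]))[0])
E=W['extrinsics'];K=W['K']
def fp(P):
    c=E[:3,:3]@P+E[:3,3];v=np.array([c[0],-c[1],-c[2]]);n=np.hypot(v[0],v[1]);return v[:2]/n*np.arctan2(n,v[2])*K[0,0]+K[:2,2]
im=W['color'].copy()
for P in [[-.034,0,.138],[-.085,-.065,.055],[-.085,.065,.055],[.085,-.065,.055],[.085,.065,.055]]:
    u=fp(tf([.483,-.368,-.152],np.array([P]))[0]);cv2.circle(im,tuple(int(round(x)) for x in u),2,(255,255,0),-1)
save(dict(color=im),'w4')
E
```

```text
t 15.1333 p [ 0.3842 -0.3532  0.2503] y [ 0.989 -0.15   0.   ] z [-0.15  -0.989 -0.   ] F [0.6 0.3 0.6] w 0.0 d tool cm [13.03  0.49 -0.03]
```

View pics/w4.png

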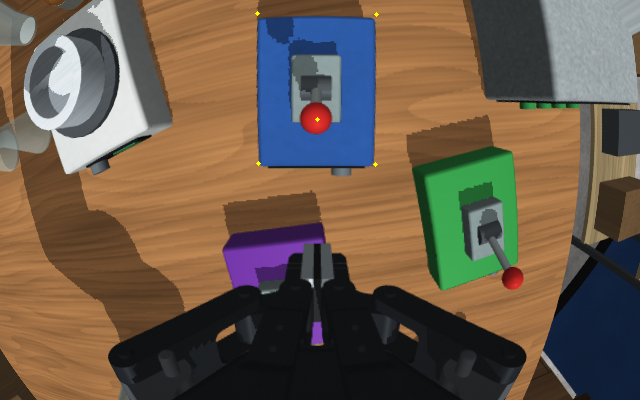

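The overlay fits: the knob is at (316,118), predicted (317,119), and the four box corners agree. The purple box lies behind the descent point. Descending.

Call:
{"method": "send_rows", "body": {"deltas": [[0,1,0.5,0,0],[0,2.5,0.5,0,0],[0,2.8,0,0,0],[0,2.8,0,0,0],[0,2.5,0,0,0],[0,1.4,0,0,0],[0,0,0,0,0],[0,0,0,0,0]]}}

```text
time: 15.8
position: [0.3939, -0.3544, 0.1194]
tcp_rot: [[-0.001, 0.988, -0.152], [0.001, -0.152, -0.988], [-1.0, -0.002, -0.001]]
ft_force: [0.1, -0.5, -0.1]
width: 0.0001
```

Call:
{"method": "send_rows", "body": {"deltas": [[0,0,1.0,0,0],[0,0,1.0,0,0],[0,0,0.7,0,0],[0,0,0.7,0,0],[0,0,0.7,0,0],[0,0,0.7,0,0],[0,0,0.7,0,0],[0,0,0.7,0,0]]}}

```text
time: 16.47
position: [0.456, -0.3643, 0.1203]
tcp_rot: [[-0.0, 0.988, -0.152], [0.0, -0.152, -0.988], [-1.0, -0.0, -0.0]]
ft_force: [-0.6, 0.2, 1.1]
width: -0.0003
```

```bash
python3 - <<'E'
from h import *
go(tf([.483,-.368,-.152],np.array([[.010,0,.12]]))[0])
E
```

```text
t 16.4667 p [ 0.456  -0.3643  0.1203] y [ 0.988 -0.152 -0.   ] z [-0.152 -0.988 -0.   ] F [-0.6  0.2  1.1] w -0.0 d tool cm [ 0.03  3.72 -0.04]
```

Call:
{"method": "send_rows", "body": {"deltas": [[0,0,0.6,0,0],[0,0,0.6,0,0],[0,0,0.6,0,0],[0,0,0.5,0,0],[0,0,0.4,0,0],[0,0,0.2,0,0],[0,0,0,0,0],[0,0,0,0,0]]}}

```text
time: 17.13
position: [0.4841, -0.3687, 0.1203]
tcp_rot: [[0.0, 0.988, -0.152], [-0.0, -0.152, -0.988], [-1.0, 0.0, 0.0]]
ft_force: [-0.3, 0.7, 0.1]
width: 0.0
```

Call:
{"method": "send_rows", "body": {"deltas": [[0,0,0.2,0,0],[0,0,0.2,0,0],[0,0,0.1,0,0],[0,0,0,0,0]]}}

```text
time: 17.47
position: [0.4891, -0.3695, 0.1203]
tcp_rot: [[0.0, 0.988, -0.152], [-0.0, -0.152, -0.988], [-1.0, 0.0, 0.0]]
ft_force: [-0.7, 0.2, 0.1]
width: -0.0001
```

```bash
python3 - <<'E'
from h import *
W=get_image('wrist');save(W,'w5')
go(tf([.483,-.368,-.152],np.array([[.010,0,.12]]))[0])
E
```

```text
t 17.5167 p [ 0.4891 -0.3695  0.1203] y [ 0.988 -0.152  0.   ] z [-0.152 -0.988  0.   ] F [-0.6  0.4  0.8] w -0.0 d tool cm [ 0.03  0.38 -0.05]
```

View pics/w5.png

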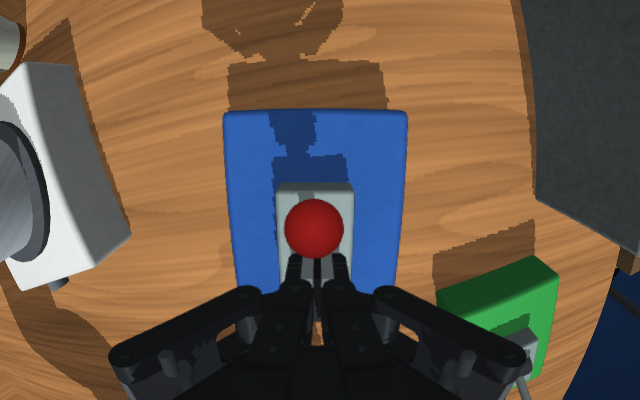

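The red knob at (314,228) is moving ahead of the fingers. There's no stop force yet, so I'll continue in small steps.

Call:
{"method": "send_rows", "body": {"deltas": [[0,0,0.2,0,0],[0,0,0.2,0,0],[0,0,0,0,0]]}}

```text
time: 17.77
position: [0.4901, -0.3694, 0.1198]
tcp_rot: [[-0.006, 0.988, -0.152], [0.002, -0.152, -0.988], [-1.0, -0.006, -0.001]]
ft_force: [-12.3, -0.1, 6.3]
width: 0.0
```

Call:
{"method": "send_rows", "body": {"deltas": [[0,0,0.2,0,0],[0,0,0,0,0]]}}

```text
time: 17.93
position: [0.4903, -0.3693, 0.1197]
tcp_rot: [[-0.009, 0.988, -0.152], [0.003, -0.152, -0.988], [-1.0, -0.01, -0.002]]
ft_force: [-19.2, 1.0, 10.8]
width: 0.0001
```

```bash
python3 - <<'E'
from h import *
go(tf([.483,-.368,-.152],np.array([[.010,0,.12]]))[0])
E
```

```text
t 17.9333 p [ 0.4903 -0.3693  0.1197] y [ 0.988 -0.152 -0.01 ] z [-0.152 -0.988 -0.002] F [-19.2   1.   10.8] w 0.0 d tool cm [-0.03  0.26 -0.02]
```

The stop is reached, with about 19 N at local x of +7 mm, which is the computed end position. Drawing back, then up.

Call:
{"method": "send_rows", "body": {"deltas": [[0,0,-0.6,0,0],[0,0,-1.0,0,0],[0,0,-1.5,0,0],[0,0,-1.5,0,0],[0,0,-1.5,0,0],[0,0,-1.5,0,0],[0,0,-1.0,0,0],[0,-1,0,0,0]]}}

```text
time: 18.6
position: [0.4073, -0.3559, 0.1291]
tcp_rot: [[-0.003, 0.988, -0.153], [0.002, -0.153, -0.988], [-1.0, -0.003, -0.002]]
ft_force: [-0.7, 0.3, -0.1]
width: -0.0003
```

Call:
{"method": "send_rows", "body": {"deltas": [[0,-2.5,0,0,0],[0,-3,0,0,0],[0,-3,0,0,0],[0,-3,0,0,0],[0,-1,0,0,0],[0,0,0,0,0],[0,0,0,0,0],[0,0,0,0,0]]}}

```text
time: 19.27
position: [0.4095, -0.3567, 0.2541]
tcp_rot: [[-0.001, 0.988, -0.152], [0.001, -0.152, -0.988], [-1.0, -0.001, -0.001]]
ft_force: [-0.3, -0.1, -0.3]
width: 0.0
```

```bash
python3 - <<'E'
from h import *
go([0.39,-.354,.25])
W=get_image('wrist')
E=W['extrinsics'];K=W['K']
def fp(P):
    c=E[:3,:3]@P+E[:3,3];v=np.array([c[0],-c[1],-c[2]]);n=np.hypot(v[0],v[1]);return v[:2]/n*np.arctan2(n,v[2])*K[0,0]+K[:2,2]
print('expected on/off',[fp(tf([.483,-.368,-.152],np.array([[x,0,.138]]))[0]).round(1) for x in(.034,-.034)])
S=get_image('scene');save(dict(color=np.hstack([W['color'][:,200:440],cv2.resize(S['color'],(640,400))[:,:560]])),'w6')
i=W['color'].astype(int);m=((i[...,0]>1.6*i[...,1]+20)&(i[...,0]>1.6*i[...,2]+40))[:220,250:390];ys,xs=np.nonzero(m);print(len(xs),xs.mean()+250,ys.mean())
E
```

```text
t 19.2667 p [ 0.4095 -0.3567  0.2541] y [ 0.988 -0.152 -0.001] z [-0.152 -0.988 -0.001] F [-0.3 -0.1 -0.3] w 0.0 d tool cm [ 0.41 -1.97  0.03]
expected on/off [array([316.9,  68.1]), array([317. , 149.1])]
723 315.91839557399726 73.21991701244814
```

View pics/w6.png

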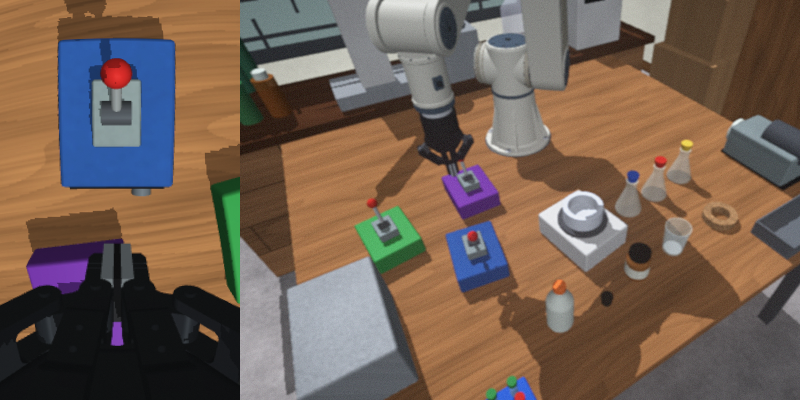

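The wrist view shows the knob on the far side at (316,73), expected (317,68). The scene looks undisturbed. I'll check that 5 px gap against the box edges and the other cameras.

```bash
python3 - <<'E'
from h import *
W=get_image('wrist');A=get_image('scene');B=get_image('side')
E=W['extrinsics'];K=W['K']
def fp(P):
    c=E[:3,:3]@P+E[:3,3];v=np.array([c[0],-c[1],-c[2]]);n=np.hypot(v[0],v[1]);return v[:2]/n*np.arctan2(n,v[2])*K[0,0]+K[:2,2]
for P in [(.085,.065,.055),(.085,-.065,.055),(-.085,0.065,.055),(-.085,-.065,.055),(.034,0,.138),(.030,0,.140)]: print(P,fp(tf([.483,-.368,-.152],np.array([P]))[0]).round(1))
i=W['color'].astype(int);b=(i[...,2]>1.5*i[...,0]+15)[:230,230:400];ys,xs=np.nonzero(b);print('blue rows/cols',ys.min(),ys.max(),xs.min()+230,xs.max()+230)
red=lambda i:(i[...,0]>1.6*i[...,1]+20)&(i[...,0]>1.6*i[...,2]+20)
uv=[]
for im,on in((A,proj(A,tf([.483,-.368,-.152],np.array([[.034,0,.138]])))[0]),(B,proj(B,tf([.483,-.368,-.152],np.array([[.034,0,.138]])))[0])):
    ys,xs=np.nonzero(red(im['color'].astype(int)));k=np.hypot(xs-on[0],ys-on[1])<14;uv.append((xs[k].mean(),ys[k].mean()));print('exp',on.round(1),'got',np.round(uv[-1],1),k.sum())
g=lambda X:sum(((proj(im,X)[0]-u)**2).sum() for im,u in zip((A,B),uv))
r=minimize(g,[.5,-.37,.13],method='Nelder-Mead',options=dict(xatol=1e-5,fatol=1e-5,maxiter=2000));print(np.round(r.x,4),r.fun,'moved',np.linalg.norm(r.x[:2]-[.4531,-.363]))
o=np.load('ab.npz');d=np.abs(A['color'].astype(int)-o['a']).sum(2)
for n,c in [('red',(416,182)),('blue',(389,195)),('yel',(441,164)),('heater',(343,228)),('beaker',(436,237)),('jar',(398,260)),('wash',(319,305)),('cork',(480,216)),('green',(149,236)),('purple',(230,188))]:
    print(n,int((d[c[1]-18:c[1]+18,c[0]-18:c[0]+18]>90).sum()),end='; ')
E
```

```text
(0.085, 0.065, 0.055) [257.6  34.9]
(0.085, -0.065, 0.055) [376.5  34.8]
(-0.085, 0.065, 0.055) [260.5 184.3]
(-0.085, -0.065, 0.055) [373.9 184.3]
(0.034, 0, 0.138) [317.   67.6]
(0.03, 0, 0.14) [317.   72.1]
blue rows/cols 38 186 258 374
exp [232.2 236.4] got [232.  235.9] 71
exp [368.4 154.8] got [368.7 154.5] 34
[ 0.5156 -0.3732  0.1391] 0.002910567275871823 moved 0.06335813607797952
red 38; blue 250; yel 0; heater 384; beaker 272; jar 36; wash 333; cork 0; green 0; purple 35;
```

The scene and side cameras put the knob within 0.6 px of fully on. The wrist offset is mostly shared by the box edges, which are 2–3 px off in the same direction. The 22 N reaction was square to the rod at its end angle, so the lever is at its stop. Handing in.

```bash
python3 -c "
from h import *
print(finish_job())"
```

```text
the job is handed in; nothing more can be done
None
```

The pointing check was done in the order asked, and the power lever is pushed over to its stop. The job was handed in at about 19.5 s, with the hand drawn back about 10 cm above the knob level and touching nothing.

- **Red flask:** the closed fingertips pointed down about 24 mm above the red stopper for at least 2.2 s. The path to it kept clear of the other flasks.
- **Well:** they then pointed about 24 mm above the middle of the well mouth for at least 2.2 s.
- **Lever:** I pushed the blue box's lever until it met its stop, with about 22 N at the fingertips. The hand then went straight back and up.

**Checks on the lever:**
- The contact geometry and the direction of the force match the fully-on angle.
- The scene and side cameras show the knob within about 0.6 px of fully on.
- The wrist camera put it about 5 px (4 mm) short. About 3 px of that shows at the box edges too, so I took it as mostly calibration.
- The knob's triangulated travel came out at 63 mm instead of 68 mm. That is close to the accuracy of the first knob measurement.

**Checks on everything else:** A before-and-after comparison of the scene image showed changed pixels around the heater, blue flask, wash bottle and beaker. I put these down to the arm's moving shadow. By eye the things I compared stood where they did before, and no unexpected contact force was felt.

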